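# Set up a tube-shaker carrier with its tube plates

## Robot

A 7-joint arm with a two-finger parallel gripper is mounted at the origin on the work surface. World frame = base frame: x ahead of the robot, y to its left, z up, the work surface at z = 0. Lengths are in m, angles in rad, forces in N, time in s.
With the tool pointing down it reaches from about 0.425 to 0.925 m from the base axis. Payload 6.8 kg.
Tool frame: the origin (TCP) lies on the centre line of the jaws, within the pads' length; the fingertips stand 14 mm ahead of it and the grasp point (between the pads) lies 5 mm behind it (bot.finger_overhang is the distance from the TCP to the fingertips, in m); z points along the fingers, y is the line along which they close (so a half turn about z gives the same grasp; the last joint's range is limited). The gripper opens to 85 mm and grips with 20 to 120 N. Pads are 22 mm wide; open, the fingers measure 114 mm over their backs; the gripper's body (76 mm by 85 mm) begins 54 mm behind the grasp point. The pads swing forward as they close: fully open they stand 13 mm farther back than shut.
Start: joints at [1.113, 0.477, 0.022, 1.555, -0.011, 1.109, -0.083], TCP at [0.231, -0.634, 0.245] pointing down, gripper open.
Joint ranges: [-2.96, 2.96], [-0.34, 2.1], [-1.41, 1.46], [0.24, 2.44], [-1.37, 4.51], [0.17, 1.92], [-2.96, 2.96]. Speed limits (rad/s): [2.39, 2.39, 3.14, 3.14, 3.14, 3.14, 3.14].

## Interface

Orientations are given as a unit quaternion [w, x, y, z].
In Python, from station import bot gives the robot as it stands.
- The arm moves only by the shell command python3 -m inch 'ROWS' [OPENING] [FORCE]. ROWS is JSON, a list of rows, each a list of 4 numbers: the shift along the tool's x, y, z in m, then the turn about the tool's z in degrees. A call has 1 to 12 rows; each row shifts and turns the commanded pose from where the row before left it, along the tool's axes as they then stand; what a row does not reach is not made up. A row lasts 1/10 s, in which the tool goes at most 50 mm and 8.59 degrees, less where a joint would pass 70% of its speed; a pose out of reach is approached as far as the arm can. A call is refused whole if a number of a shift passes 0.05 or a number of a turn 8.59, either way. A call with a gripper value outside its range is refused whole. OPENING is the finger opening in m, from 0 to 0.0854, set as the call begins (- or left out, the last holds). The fingers move at their own pace and stop on an object; FORCE is the grip in N (left out, the last holds). Time passes only in rows, so rows that do not move let the fingers close. It gives the time, the measured TCP pose, the force, the opening and the grip force at its end, in the units of the state.
- bot.get_obs(): the state, without advancing time (a new reading comes with each control period).
- bot.read_camera(name): name is "side" or "top" or "wrist"; returns a dict with "color" (384x512x3 uint8, red, green, blue), "mtx" (3x3 intrinsics, pixels), "world_from_camera" (4x4, takes a point from camera to world coordinates); the wrist camera has in their place "hand_eye" (4x4, takes a point from camera to tool coordinates, whose origin is the TCP and whose axes are the flange's). Camera axes: x right, y up, looking along -z (the intrinsics and any distortion apply to the point x, -y, -z); pixel columns grow to the right and rows downward; lengths in m; the calibration is good to about 2 mm. A picture is of the moment at which its call begins: read the wrist's pose just before it. There is no depth.
- bot.hand_in(): hands the job in; it is judged then, once.
The state is a dict: "t": time; "q": joint angles; "joint_vel": joint speeds; "joint_torque": joint torques, N m; "eef_pos": TCP position; "tool_rot": TCP orientation; "contact_force": force on the tool from outside, world axes, zero at the start; "torque": the same for the moment, N m; "gripper_width": opening from 0.0 (shut) to 1.0 (fully open); "grasp_force": force on a finger pad.
Only numpy, scipy, OpenCV 4.12 (cv2) and the standard library are available. Lean on these libraries where they do the work, as an engineer would, in place of code of your own. Each camera call takes 0.05 s, during which the arm holds its last target. There are 200 camera calls.

## Task

Get the tube-shaker carrier ready for tubes: loosen the wing nut at each end, swing both eyebolts right out of their slots, lift off the hold-down plate and lay it flat on the blue bench pad, lengthwise along it and about in the middle. Then lower the blind base plate with the blue sheet over the four posts until it stands on the carrier's floor, and stack every drilled tube plate on the bench over the posts on top of it, each fully down and not dropped. Leave the hold-down plate off and the bolts hanging out, since the tubes go in next, and leave the other things on the bench alone.

Things in the scene. Friction and masses are not known exactly. Their poses are not given: they have to be found in the camera images.
- carrier: fixed carrier; origin on the bench under its middle. Base 210 (own x) x 84 mm, floor at 16 mm. Four posts 8 mm thick at x +-62, y +-15 mm, tapered from 122 mm up, tips at 131 mm. End walls 64 mm wide at x +-91 to +-97, tops at 118 mm. Plates stack at 22 mm each: feet at 16 mm above the bench for the lowest, then 38, 60, 82 mm
- holddown: aluminium hold-down plate, 0.32 kg, lying on the end walls over the posts at the start: 208 x 60 x 6 mm, 260 mm long (own x) with its end lugs. Origin: centre of the metal underside, z up; a 96 x 52 mm rubber lining reaches 5 mm below. Each lug has a 12 mm slot open to the end for the bolt and, across its tip, a 2 mm raised lip that holds back the nut's flange
- handle (a point): middle of the black handle bar on the hold-down plate, 84 mm long (own x, as the plate's), 12 mm wide, 12 mm high; 30 mm above the plate's origin, 18 mm clear under the bar's sides to the plate
- pad: the light blue bench pad, fixed, 3 mm thick, 140 mm (own x) x 320 mm (own y). Origin: centre of the underside
- blind: blind base plate: no tube holes, blue sheet on top; folded steel, 160 (own x) x 56 x 22 mm, 0.2 kg. Origin: centre underside, level with its feet, z up. Top sheet on two end legs; side lips reach down to 4 mm above the feet: grip across the 56 mm at mid-length. Four 12 mm post holes at x +-62, y +-15 mm
- tier1: drilled tube plate, fifteen 13 mm tube holes; folded steel, 160 (own x) x 56 x 22 mm, 0.2 kg. Origin: centre underside, level with its feet, z up. Top sheet on two end legs; side lips reach down to 4 mm above the feet: grip across the 56 mm at mid-length. Four 12 mm post holes at x +-62, y +-15 mm. May be absent (None)
- tier2: drilled tube plate, fifteen 13 mm tube holes; folded steel, 160 (own x) x 56 x 22 mm, 0.2 kg. Origin: centre underside, level with its feet, z up. Top sheet on two end legs; side lips reach down to 4 mm above the feet: grip across the 56 mm at mid-length. Four 12 mm post holes at x +-62, y +-15 mm. May be absent (None)
- tier3: drilled tube plate, fifteen 13 mm tube holes; folded steel, 160 (own x) x 56 x 22 mm, 0.2 kg. Origin: centre underside, level with its feet, z up. Top sheet on two end legs; side lips reach down to 4 mm above the feet: grip across the 56 mm at mid-length. Four 12 mm post holes at x +-62, y +-15 mm. May be absent (None)
- nut_a (a joint): turn of the wing nut at the carrier's +x end, rad: near 0 tight, grows anticlockwise from above, stop at 4.5. Quick thread, rises 1.6 mm per rad; it must rise about 4.5 mm (3 rad, several grips) before its flange clears the lug's lip. Friction 0.03 N m
- wings_a (a point): middle of the brass wings of the nut at the +x end, on the bolt's axis, moving with the nut: x along the wings, z along the bolt. Wings 44 mm long, 8 mm thick, 20 mm high (10 mm above and below this point). A 24 mm wide, 4 mm thick flange lies with its top 18 mm below this point
- bolt_a (a joint): swing of the eyebolt at the carrier's +x end, rad: 0 upright in the slot, grows outward, away from the carrier's middle, stop at 2.0 (hanging out and down). Beyond about 0.5 it falls to the stop by itself; below that it stays where it is left
- hinge_a (a point): hinge of the eyebolt at the +x end, axis along the carrier's y, 112 mm from its middle, 70 mm above the bench. The bolt is 8 mm thick and 76 mm long from here; at the start the wings' middle is 76 mm above
- nut_b (a joint): turn of the wing nut at the carrier's -x end, rad: near 0 tight, grows anticlockwise from above, stop at 4.5. Quick thread, rises 1.6 mm per rad; it must rise about 4.5 mm (3 rad, several grips) before its flange clears the lug's lip. Friction 0.03 N m
- wings_b (a point): middle of the brass wings of the nut at the -x end, on the bolt's axis, moving with the nut: x along the wings, z along the bolt. Wings 44 mm long, 8 mm thick, 20 mm high (10 mm above and below this point). A 24 mm wide, 4 mm thick flange lies with its top 18 mm below this point
- bolt_b (a joint): swing of the eyebolt at the carrier's -x end, rad: 0 upright in the slot, grows outward, away from the carrier's middle, stop at 2.0 (hanging out and down). Beyond about 0.5 it falls to the stop by itself; below that it stays where it is left
- hinge_b (a point): hinge of the eyebolt at the -x end, axis along the carrier's y, 112 mm from its middle, 70 mm above the bench. The bolt is 8 mm thick and 76 mm long from here; at the start the wings' middle is 76 mm above
- dishes: bystander, leave alone: a stack of five clear Petri dishes, 90 mm across, 75 mm high. Origin: centre of its underside
- lamp: bystander, leave alone: an unlit glass spirit lamp with a blue cap, 80 mm across, 92 mm high. Origin: centre of its underside
- marker: bystander, leave alone: a white and blue marker pen lying flat, 137 x 15 x 15 mm. Origin: centre of its underside
There are look-alikes about, which are no part of the job. What is shaped like the tier1 but pink is not meant.

How it is judged:
By the outcome, as a careful person would: the job done as asked, in the order asked, and still so for the second after the job is handed in, with the robot touching nothing.
Of tier1, tier2, tier3 only 1 to 3 are there at a start; the rules pass over those that are not, and their reading is None.
At some moment in a run one of blind, tier1, tier2, tier3 may be knocked a few centimetres aside while the robot is not near it.
It also fails if it takes over 210 s, if anything falls off the work surface, if the arm or the gripper's body presses on something with over 40 N, if the wrist force passes 120 N, or if a joint passes its speed limit or range.

## Working session

There is one attempt and no reset: what is moved stays moved. The work goes in short steps, Python scripts to look and compute and a shell command to move; the robot and the scene stay as the last step left them, time stands still between calls to the robot, and variables do not carry over. Pictures are saved under pics/ and viewed, at most 17 in all, crops included, and the job is handed in when it is done.

```bash
ls; mkdir -p pics; cat > h.py <<'E'
import numpy as np, cv2
from station import bot
from scipy.spatial.transform import Rotation as R
def pose():
    o=bot.get_obs(); T=np.eye(4); q=np.array(o["tool_rot"]); T[:3,:3]=R.from_quat([q[1],q[2],q[3],q[0]]).as_matrix(); T[:3,3]=o["eef_pos"]; return T,o
def shot(name,fn=None):
    T,o=pose(); c=bot.read_camera(name); W=c["world_from_camera"] if "world_from_camera" in c else T@np.array(c["hand_eye"])
    W=np.array(W); K=np.array(c["mtx"]); im=c["color"][:,:,::-1].copy()
    if fn: cv2.imwrite("pics/"+fn,im); np.savez("pics/"+fn[:-4]+".npz",W=W,K=K,im=im)
    return im,K,W
def load(fn):
    d=np.load("pics/"+fn+".npz"); return d["im"],d["K"],d["W"]
def onplane(uv,z,K,W):
    uv=np.atleast_2d(uv).astype(float)
    d=np.c_[(uv[:,0]-K[0,2])/K[0,0],-(uv[:,1]-K[1,2])/K[1,1],-np.ones(len(uv))]@W[:3,:3].T
    o=W[:3,3]; return o+d*((z-o[2])/d[:,2])[:,None]
def proj(P,K,W):
    p=(np.atleast_2d(P)-W[:3,3])@W[:3,:3]; return np.c_[K[0,0]*p[:,0]/-p[:,2]+K[0,2],K[1,1]*-p[:,1]/-p[:,2]+K[1,2]]
E
python3 - <<'E'
from h import *
a=shot("top","top0.png");b=shot("side","side0.png")
for x in (a,b): print(x[1].round(1).tolist(),x[2].round(3).tolist())
c=bot.read_camera("top"); print([k for k in c])
print(bot.get_obs()); print(np.array(bot.read_camera("wrist")["hand_eye"]).round(4).tolist())
cv2.imwrite("pics/m0.png",np.vstack([cv2.resize(a[0],(800,600))]))
E
```

```text
pics
[[421.6, 0.0, 256.0], [0.0, 421.6, 194.1], [0.0, 0.0, 1.0]] [[0.004, 0.998, -0.062, 0.421], [-1.0, 0.002, -0.02, -0.029], [-0.02, 0.062, 0.998, 1.501], [0.0, 0.0, 0.0, 1.0]]
[[386.7, 0.0, 256.7], [0.0, 386.7, 192.4], [0.0, 0.0, 1.0]] [[-0.993, 0.091, -0.074, 0.415], [-0.117, -0.754, 0.646, 0.846], [0.003, 0.65, 0.76, 1.104], [0.0, 0.0, 0.0, 1.0]]
['color', 'mtx', 'world_from_camera']
{'t': 0.15, 'q': array([ 1.11286344,  0.47765282,  0.02237264,  1.55619503, -0.01150701,
        1.1092853 , -0.08310762]), 'joint_vel': array([-0.00126094, -0.00020266,  0.00046935, -0.00380551,  0.00071312,
       -0.00051216,  0.00222432]), 'joint_torque': array([ 1.70779946e-03, -5.96921432e+01,  1.60957664e+00, -2.81487858e+01,
        1.26402374e-02,  6.52806499e-03, -2.20397123e-05]), 'eef_pos': array([ 0.23118908, -0.63372478,  0.24453336]), 'tool_rot': array([-6.84120497e-04,  9.84742207e-01,  1.74018066e-01, -1.74369365e-04]), 'contact_force': array([-0.92041731, -0.3275048 ,  0.38091652]), 'torque': array([-0.00180415, -0.02213093,  0.01688534]), 'grasp_force': 0.0, 'gripper_width': 0.9990931927742236}
[[-0.0007, 0.9645, 0.2642, 0.0674], [1.0, 0.001, -0.0011, 0.0003], [-0.0014, 0.2642, -0.9645, -0.1273], [0.0, 0.0, 0.0, 1.0]]
```

View pics/m0.png

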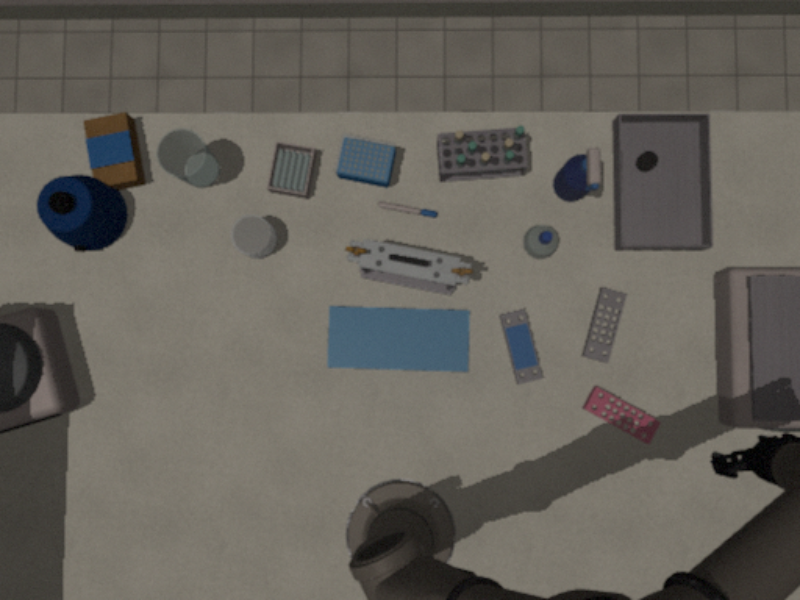

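View pics/side0.png

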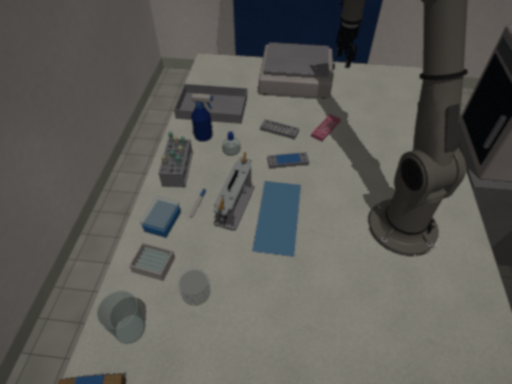

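Seen in the enlarged top view: carrier with the hold-down plate (410,263), nuts (357,250) and (461,270), light blue pad (399,338), blind plate with blue sheet (521,345). The candidate drilled plates are the grey one (604,324), which fits tier1, and the pink one (621,414), the look-alike. The marker is at (408,209), the lamp at (541,240) and the dishes at (256,236).

```bash
cat > m1.py <<'E'
from h import *
im,K,W=load("top0"); hsv=cv2.cvtColor(im,cv2.COLOR_BGR2HSV); s=0.64
def blob(mask,box,z,n):
    x0,y0,x1,y1=[int(v*s) for v in box]; m=np.zeros_like(mask); m[y0:y1,x0:x1]=mask[y0:y1,x0:x1]
    cs,_=cv2.findContours(m,cv2.RETR_EXTERNAL,cv2.CHAIN_APPROX_NONE); c=max(cs,key=cv2.contourArea)
    P=onplane(c[:,0,:],z,K,W)[:,:2].astype(np.float32)*1000
    (cx,cy),(w,h),a=cv2.minAreaRect(P)
    if w<h: a+=90; w,h=h,w
    print(n,"centre %.1f %.1f size %.0f %.0f longaxis %.1f"%(cx,cy,w,h,(a+90)%180-90))
H,S,V=cv2.split(hsv)
blue=((H>95)&(H<125)&(S>100)).astype(np.uint8)*255
blob(blue,(310,290,490,390),.003,"pad")
blob(blue,(495,300,550,390),.022,"blindsheet")
blob(((V<50)).astype(np.uint8)*255,(370,245,445,280),.154,"handle")
def dark(box): 
    return None
for n,b,z in (("blind",(492,300,555,392),.022),("tier",(575,280,635,370),.022),("pink",(575,380,670,450),.022)):
    # bench light: difference from local bench colour
    x0,y0,x1,y1=[int(v*s) for v in b]; med=np.median(im[y0:y1,x0:x1].reshape(-1,3),0)
    bench=np.array(im[int(300*s),int(560*s)]).astype(float)
    d=np.abs(im.astype(float)-bench).max(2); blob((d>22).astype(np.uint8)*255,b,z,n)
or_=((H>5)&(H<25)&(S>110)).astype(np.uint8)*255
blob(or_,(335,235,380,265),.146,"nutL"); blob(or_,(440,255,480,285),.146,"nutR")
big=cv2.resize(im[140:300,190:450],None,fx=3,fy=3,interpolation=cv2.INTER_CUBIC); big=cv2.convertScaleAbs(big,alpha=1.5)
cv2.imwrite("pics/c1.png",big)
E
python3 m1.py
```

```text
pad centre 480.6 -16.9 size 18 7 longaxis 0.2
blindsheet centre 418.6 -269.5 size 92 46 longaxis 13.7
handle centre 595.4 -18.1 size 79 10 longaxis 78.7
blind centre 419.5 -270.1 size 160 64 longaxis 13.7
tier centre 467.4 -452.9 size 162 61 longaxis -16.2
pink centre 261.8 -488.6 size 204 137 longaxis -89.7
nutL centre 615.0 91.3 size 37 12 longaxis 81.9
nutR centre 572.0 -129.0 size 35 10 longaxis -89.9
```

View pics/c1.png

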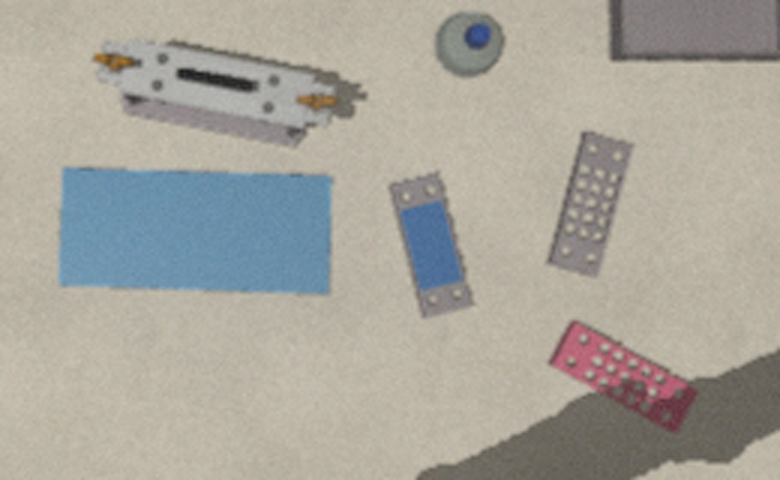

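One grey drilled plate (tier1) is confirmed in the crop; the plate next to it is pink and out. The carrier's long axis is at 79° and the nuts are 224.5 mm apart (expected 224). Next I move over the carrier.

```bash
python3 -m inch '[[0.0345,-0.0284,-0.003,0],[0.0345,-0.0284,-0.003,0],[0.0345,-0.0284,-0.003,0],[0.0345,-0.0284,-0.003,0],[0.0345,-0.0284,-0.003,0],[0.0345,-0.0284,-0.003,0],[0.0345,-0.0284,-0.003,0],[0.0345,-0.0284,-0.003,0],[0.0345,-0.0284,-0.003,0],[0.0345,-0.0284,-0.003,0],[0.0345,-0.0284,-0.003,0],[0.0345,-0.0284,-0.003,0]]'
python3 -m inch '[[0.0345,-0.0284,-0.003,0],[0.0345,-0.0284,-0.003,0],[0.0345,-0.0284,-0.003,0],[0.0345,-0.0284,-0.003,0],[0,0,0,-8.4],[0,0,0,-8.4],[0,0,0,-8.4],[0,0,0,-8.4],[0,0,0,-8.4],[0,0,0,-8.4],[0,0,0,-8.4],[0,0,0,0]]' 0.05
cat > go.py <<'E'
# work out tool-axis shift to reach x y z yaw(deg of tool x), turn first then shift
from h import *; import sys
def plan(x,y,z,yaw=None):
    T,o=pose(); y0=np.degrees(np.arctan2(T[1,0],T[0,0])); 
    y1=y0 if yaw is None else yaw
    d=np.array([x,y,z])-T[:3,3]; a=np.radians(y1)
    print("t%.1f yaw %.1f turn(tool z) %.1f  q7 %.2f then shift mm: x %.1f y %.1f z %.1f"%(o["t"],y0,-((y1-y0+180)%360-180),o["q"][6],*(1000*np.array([d[0]*np.cos(a)+d[1]*np.sin(a),d[0]*np.sin(a)-d[1]*np.cos(a),-d[2]]))), "F",np.round(o["contact_force"],1),"grip",round(float(o["grasp_force"]),1))
if __name__=="__main__": plan(*map(float,sys.argv[1:]))
E
python3 - <<'E'
from h import *
T,o=pose(); print(T.round(3).tolist(),o["q"].round(2))
im,K,W=shot("wrist","w1.png"); print(K.round(1).tolist(),W.round(3).tolist())
cv2.imwrite("pics/w1b.png",cv2.resize(im,(800,600)))
E
```

```text
t: 1.4
eef_pos: [0.504, -0.1705, 0.2815]
tool_rot: [0.0, 0.985, 0.174, 0.0]
contact_force: [1.0, -0.9, -0.5]
gripper_width: 1.002
grasp_force: 0.0
t: 2.6
eef_pos: [0.594, -0.0183, 0.2931]
tool_rot: [-0.0, 0.772, 0.635, -0.0]
contact_force: [0.6, -0.1, -1.0]
gripper_width: 0.584
grasp_force: 0.0
[[0.193, 0.981, -0.0, 0.594], [0.981, -0.193, 0.0, -0.018], [0.0, -0.0, -1.0, 0.293], [0.0, 0.0, 0.0, 1.0]] [ 0.32  0.35 -0.51  1.67  0.18  1.17 -0.42]
[[305.9, 0.0, 258.8], [0.0, 305.9, 194.4], [0.0, 0.0, 1.0]] [[0.981, 0.186, 0.051, 0.608], [-0.193, 0.946, 0.26, 0.047], [0.0, -0.265, 0.964, 0.42], [0.0, 0.0, 0.0, 1.0]]
```

View pics/w1b.png

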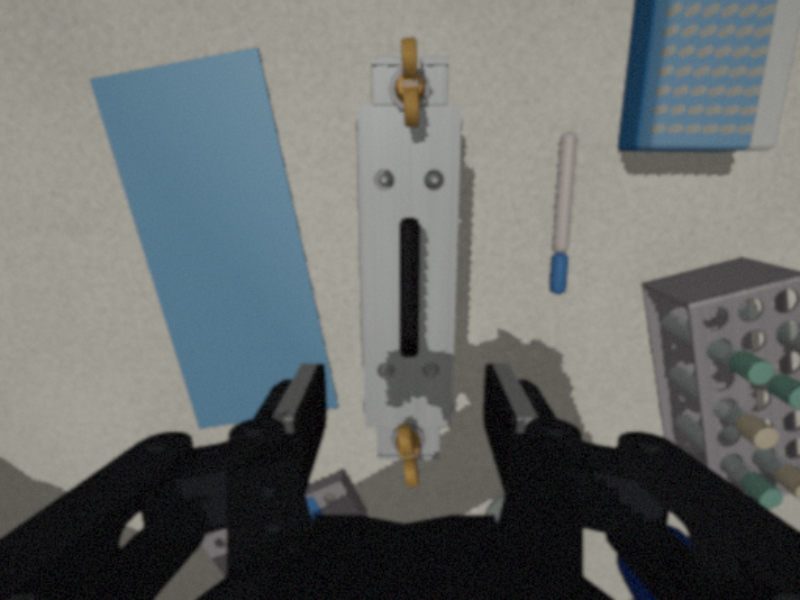

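The wrist view shows the +y nut (410,85), the -y nut (408,455), the handle (410,287) and the pad (215,240). The wings lie almost along the plate. I'll measure these.

```bash
cat > m2.py <<'E'
from h import *; import sys
im,K,W=load(sys.argv[1]); H,S,V=cv2.split(cv2.cvtColor(im,cv2.COLOR_BGR2HSV))
def comps(mask,z,n,amin=60):
    N,L,st,ce=cv2.connectedComponentsWithStats(mask.astype(np.uint8),connectivity=8)
    for i in range(1,N):
        if st[i,4]<amin: continue
        ys,xs=np.where(L==i); P=(onplane(np.c_[xs,ys],z,K,W)[:,:2]*1000).astype(np.float32)
        (cx,cy),(w,h),a=cv2.minAreaRect(P)
        if w<h: a+=90; w,h=h,w
        print(n,"px",ce[i].round(),"ctr %.1f %.1f size %.0f x %.0f ang %.1f"%(cx,cy,w,h,(a)%180))
comps((H>8)&(H<28)&(S>150)&(V>60),.150,"gold")
m=(V<45); m[:,:240]=0; m[:,285:]=0; m[235:]=0; m[:130]=0
comps(m,.154,"handle")
comps((H>95)&(H<110)&(S>90)&(np.arange(512)[None]<225),.003,"pad",2000)
E
python3 m2.py w1
```

```text
gold px [262. 281.] ctr 579.4 -113.4 size 19 x 8 ang 95.3
handle px [262. 183.] ctr 598.1 -16.9 size 80 x 9 ang 78.8
pad px [136. 167.] ctr 438.3 4.9 size 318 x 135 ang 88.4
```

```bash
python3 - <<'E'
from h import *
im,K,W=load("w1"); h=cv2.cvtColor(im,cv2.COLOR_BGR2HSV); print(h[30:78:6,262].tolist(), h[60,250:276:3].tolist(), h[275:310:5,261].tolist())
E
sed -i 's/(S>150)&(V>60)/(S>90)\&(V>45)/' m2.py; python3 m2.py w1
```

```text
[[19, 149, 139], [19, 148, 141], [19, 154, 111], [19, 182, 77], [16, 75, 149], [19, 148, 138], [19, 151, 144], [19, 160, 123]] [[165, 4, 138], [14, 30, 109], [17, 158, 102], [18, 147, 135], [19, 148, 138], [18, 149, 132], [17, 176, 81], [8, 34, 90], [10, 7, 117]] [[18, 142, 106], [18, 151, 123], [18, 150, 136], [18, 140, 118], [19, 147, 111], [19, 155, 140], [20, 143, 150]]
gold px [262.  53.] ctr 618.5 90.7 size 41 x 14 ang 79.4
gold px [261. 290.] ctr 575.9 -125.3 size 46 x 14 ang 78.6
handle px [262. 183.] ctr 598.1 -16.9 size 80 x 9 ang 78.8
pad px [136. 167.] ctr 438.3 4.9 size 318 x 135 ang 88.4
```

```bash
python3 -m inch '[[0.038,0.001,0,0],[0.038,0.001,0,0],[0.0377,0.0007,0,0],[0,0,0,8.59],[0,0,0,0],[0,0,0,0]]'
python3 -c "
from h import *
T,o=pose();print(o['q'].round(2))"; python3 go.py 0.6187 0.0927 0.2 78.8
```

```text
t: 3.25
eef_pos: [0.6188, 0.092, 0.2931]
tool_rot: [0.0, 0.818, 0.576, -0.0]
contact_force: [-0.4, -0.6, -0.6]
gripper_width: 0.582
grasp_force: 0.0
[ 0.12  0.4  -0.5   1.6   0.2   1.2  -0.76]
t3.2 yaw 70.3 turn(tool z) -8.5  q7 -0.76 then shift mm: x 0.7 y -0.3 z 93.1 F [-0.4 -0.6 -0.6] grip 0.0
```

```bash
python3 -m inch '[[0,0,0,-8.5],[0.0007,0,0.04,0],[0,0,0.04,0],[0,0,0.03,0],[0,0,0.026,0],[0,0,0,0],[0,0,0,0]]' 0.035
python3 - <<'E'
from h import *
T,o=pose(); im,K,W=shot("wrist","w2.png"); cv2.imwrite("pics/w2b.png",cv2.resize(im,(700,525)))
E
python3 m2.py w2;python3 go.py 0.6187 0.0927 0.147 78.8
```

```text
t: 3.95
eef_pos: [0.6192, 0.0926, 0.1577]
tool_rot: [0.0, 0.773, 0.634, -0.0]
contact_force: [0.4, 0.8, 0.8]
gripper_width: 0.411
grasp_force: 0.0
gold px [257. 247.] ctr 619.3 93.9 size 44 x 14 ang 78.7
pad px [ 79. 217.] ctr 440.9 76.4 size 178 x 138 ang 88.5
t4.0 yaw 78.7 turn(tool z) -0.1  q7 -0.70 then shift mm: x -0.7 y -1.1 z 11.8 F [0.7 0.6 0.3] grip 0.0
```

View pics/w2b.png

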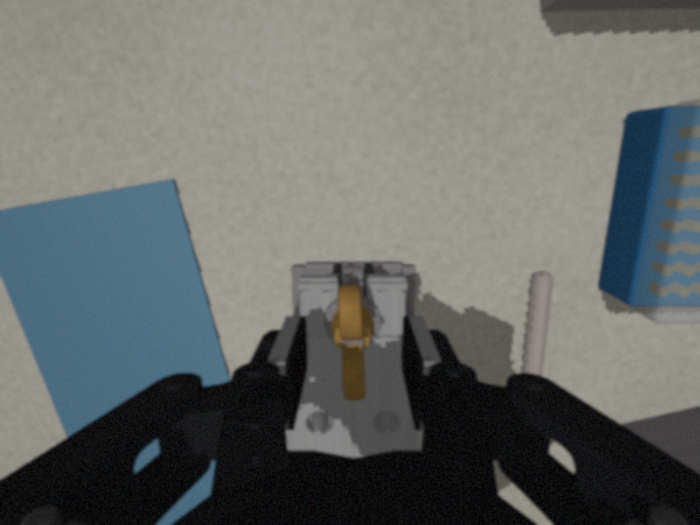

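The wings (352,340) are centred between the fingers. I go down, close and turn.

```bash
python3 -m inch '[[0.001,0,0.0105,0],[0,0,0,0],[0,0,0,0],[0,0,0,0],[0,0,0,0],[0,0,0,0],[0,0,0,0],[0,0,0,0]]' 0 30
python3 -m inch '[[0,0,-0.0002,-8],[0,0,-0.0002,-8],[0,0,-0.0002,-8],[0,0,-0.0002,-8],[0,0,-0.0002,-8],[0,0,-0.0002,-8],[0,0,-0.0002,-8],[0,0,-0.0002,-8],[0,0,-0.0002,-8],[0,0,-0.0002,-8]]'
python3 go.py 0.6187 0.0927 0.147 78.8
```

```text
t: 4.8
eef_pos: [0.6191, 0.0951, 0.1475]
tool_rot: [-0.0, 0.773, 0.635, 0.0]
contact_force: [-2.8, 0.9, 5.9]
gripper_width: 0.158
grasp_force: 29.6
t: 5.8
eef_pos: [0.6166, 0.0951, 0.1493]
tool_rot: [-0.002, 0.181, 0.983, -0.001]
contact_force: [-11.8, -0.4, 12.3]
gripper_width: 0.155
grasp_force: 30.8
t5.8 yaw 159.1 turn(tool z) 80.3  q7 0.53 then shift mm: x -1.9 y 2.6 z 2.3 F [-11.8  -0.4  12.3] grip 30.8
```

```bash
python3 - <<'E'
from h import *
T,o=pose(); im,K,W=shot("wrist","w3.png"); cv2.imwrite("pics/w3b.png",cv2.resize(im[150:340,150:370],None,fx=3,fy=3))
E
python3 m2.py w3
```

```text
gold px [259. 260.] ctr 618.5 94.2 size 44 x 13 ang 159.3
handle px [248. 199.] ctr 586.6 103.0 size 9 x 3 ang 74.8
pad px [76. 58.] ctr 455.1 3.6 size 226 x 104 ang 88.4
```

View pics/w3b.png

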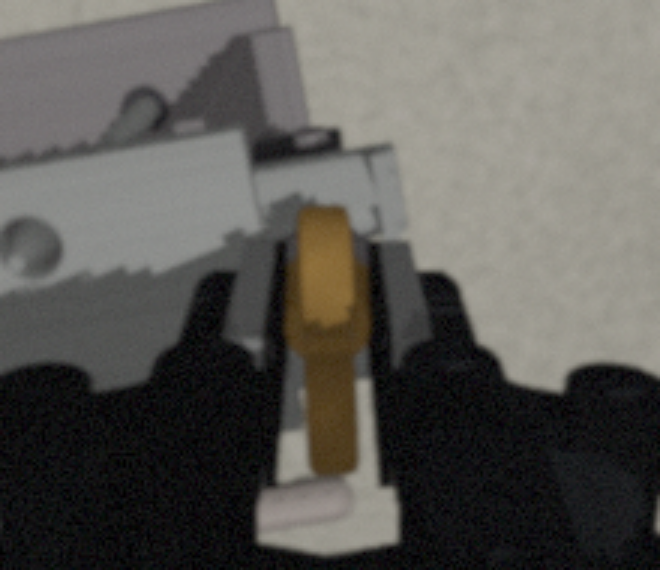

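The nut followed (wings at 159.3°, tool at 159.1°), but the grip is 2.4 mm off the axis along the wings. I'll regrip, centred and higher.

```bash
python3 -m inch '[[0,0,0,0],[0,0,0,0],[0,0,-0.003,0],[0,0,0,0]]' 0.03
python3 go.py 0.6187 0.0927 0.155 159.1
```

```text
t: 6.25
eef_pos: [0.6198, 0.0944, 0.1522]
tool_rot: [0.001, 0.185, 0.983, 0.0]
contact_force: [0.2, -0.8, 0.2]
gripper_width: 0.353
grasp_force: 0.0
t6.2 yaw 158.7 turn(tool z) -0.4  q7 0.53 then shift mm: x 0.4 y -2.0 z -2.8 F [ 0.2 -0.8  0.2] grip 0.0
```

```bash
python3 -m inch '[[0.0004,-0.002,-0.005,0],[0,0,0,0],[0,0,0,0],[0,0,0,0],[0,0,0,0],[0,0,0,0],[0,0,0,0]]' 0 30
python3 -m inch '[[0,0,-0.0002,-8],[0,0,-0.0002,-8],[0,0,-0.0003,-8],[0,0,-0.0002,-8],[0,0,-0.0002,-8],[0,0,-0.0003,-8]]'
python3 -m inch '[[0,0,-0.0002,-8],[0,0,-0.0002,-8],[0,0,-0.0003,-8],[0,0,-0.0002,-8],[0,0,-0.0002,-8],[0,0,-0.0003,-8]]'
python3 go.py 0.6187 0.0927 0.155 258.8;python3 - <<'E'
from h import *
shot("wrist","w4.png")
E
python3 m2.py w4
```

```text
t: 6.95
eef_pos: [0.6182, 0.0931, 0.1571]
tool_rot: [0.0, 0.184, 0.983, 0.0]
contact_force: [-0.8, 1.1, 5.7]
gripper_width: 0.112
grasp_force: 30.5
t: 7.55
eef_pos: [0.6183, 0.093, 0.1584]
tool_rot: [0.0, -0.234, 0.972, 0.0]
contact_force: [-1.4, 0.1, 3.7]
gripper_width: 0.111
grasp_force: 30.3
t: 8.15
eef_pos: [0.6185, 0.0929, 0.1598]
tool_rot: [0.0, -0.609, 0.793, -0.0]
contact_force: [-1.4, -0.5, 3.5]
gripper_width: 0.107
grasp_force: 30.1
t8.2 yaw -104.9 turn(tool z) -3.7  q7 2.02 then shift mm: x 0.2 y -0.3 z 4.8 F [-1.4 -0.5  3.5] grip 30.1
gold px [259. 250.] ctr 619.6 93.5 size 45 x 11 ang 75.1
pad px [ 62. 224.] ctr 834.0 93.6 size 138 x 73 ang 79.0
```

```bash
python3 -m inch '[[0,0,-0.0002,-7.5],[0,0,0,0],[-0.0084,-0.0005,0.0004,0],[-0.0084,-0.0005,0.0013,0],[-0.0082,-0.0005,0.0021,0],[-0.008,-0.0005,0.0029,0],[-0.0076,-0.0005,0.0037,0]]' 0 22
python3 -m inch '[[-0.0071,-0.0005,0.0044,0],[-0.0066,-0.0004,0.005,0],[0,0,0,0]]'
python3 - <<'E'
from h import *
im,K,W=shot("wrist","w5.png"); cv2.imwrite("pics/w5b.png",im)
E
```

```text
t: 8.9
eef_pos: [0.6265, 0.1336, 0.1501]
tool_rot: [0.0, -0.657, 0.754, -0.0]
contact_force: [-1.1, -2.6, 7.9]
gripper_width: 0.087
grasp_force: 34.1
t: 9.2
eef_pos: [0.6292, 0.1477, 0.14]
tool_rot: [0.001, -0.657, 0.754, -0.0]
contact_force: [-0.5, 1.4, 5.2]
gripper_width: 0.085
grasp_force: 35.3
```

View pics/w5b.png

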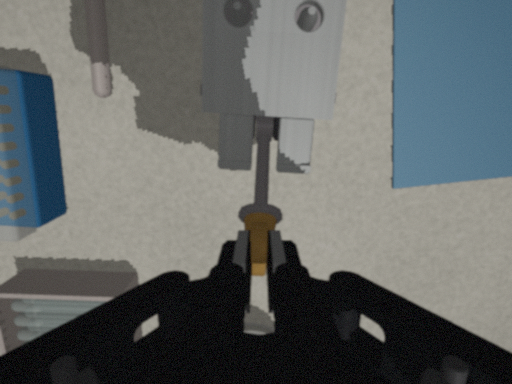

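The +y bolt (262,160) is clear of the lug slot. I release it, rise and go over to the other nut.

```bash
python3 -m inch '[[0,0,0,0],[0,0,0,0],[0,0,0,0],[0,0,-0.02,0],[0,0,-0.03,0],[0,0,-0.03,0],[0.04,0.0026,0,0],[0.04,0.0026,0,0],[0.04,0.0026,0,0],[0.04,0.0026,0,0],[0.04,0.0026,0,0],[0.04,0.0026,0,0]]' 0.035
python3 -m inch '[[0.04,0.0026,0,0],[0,0,0,8.5],[0,0,0,8.5],[0,0,0,8.5],[0,0,0,8.5],[0,0,0,8.5],[0,0,0,8.5],[0,0,0,8.5],[0,0,0,8.5],[0,0,0,8.5],[0,0,0,8.5],[0,0,0,8.5]]'
python3 -m inch '[[0,0,0,8.5],[0,0,0,8.5],[0,0,0,8.5],[0,0,0,8.5],[0,0,0,8.5],[0,0,0,8.5],[0,0,0,8.5],[0,0,0,8.5],[0,0,0,8.5],[0,0,0,8.5],[0,0,0,8.5],[0,0,0,0]]'
python3 - <<'E'
from h import *
shot("wrist","w6.png"); im,K,W=shot("top","t2.png")
cv2.imwrite("pics/t2b.png",cv2.resize(im[130:280,190:450],None,fx=3,fy=3))
E
python3 m2.py w6; python3 go.py .5752 -.1269 .152 78.8
```

```text
t: 10.45
eef_pos: [0.5807, -0.091, 0.2215]
tool_rot: [0.0, -0.658, 0.753, -0.001]
contact_force: [0.9, -0.5, 0.3]
gripper_width: 0.405
grasp_force: 0.0
t: 11.65
eef_pos: [0.5732, -0.1282, 0.2215]
tool_rot: [0.001, 0.101, 0.995, 0.0]
contact_force: [-0.3, -0.3, -0.4]
gripper_width: 0.407
grasp_force: 0.0
t: 12.85
eef_pos: [0.5734, -0.128, 0.2214]
tool_rot: [0.0, 0.792, 0.61, 0.001]
contact_force: [0.6, -0.3, -0.1]
gripper_width: 0.409
grasp_force: 0.0
gold px [261. 207.] ctr 576.6 -126.8 size 43 x 14 ang 86.6
pad px [110. 106.] ctr 437.7 -24.8 size 254 x 137 ang 88.5
t12.9 yaw 75.5 turn(tool z) -3.3  q7 -0.37 then shift mm: x 1.7 y 1.7 z 68.9 F [ 0.5  0.1 -0.8] grip 0.0
```

```bash
python3 -m inch '[[0,0,0,-3.3],[0.0017,0.0017,0.033,0],[0,0,0.033,0],[0,0,0,0],[0,0,0,0]]' 0.03
python3 go.py .5752 -.1269 .155 78.8
python3 -m inch '[[0,0,0,0],[0,0,0,0],[0,0,0,0],[0,0,0,0],[0,0,0,0],[0,0,0,0]]' 0 30
python3 go.py .5752 -.1269 .155 78.8;python3 - <<'E'
from h import *
shot("wrist","w7.png")
E
python3 m2.py w7
```

```text
t: 13.45
eef_pos: [0.575, -0.1272, 0.1545]
tool_rot: [-0.0, 0.773, 0.634, -0.0]
contact_force: [-0.0, 0.6, 0.0]
gripper_width: 0.348
grasp_force: 0.0
t13.4 yaw 78.7 turn(tool z) -0.1  q7 -0.37 then shift mm: x 0.3 y 0.1 z -0.5 F [-0.   0.6  0. ] grip 0.0
t: 14.05
eef_pos: [0.5753, -0.1273, 0.156]
tool_rot: [0.001, 0.774, 0.633, 0.0]
contact_force: [-4.1, 0.1, 6.0]
gripper_width: 0.082
grasp_force: 45.7
t14.1 yaw 78.6 turn(tool z) -0.2  q7 -0.37 then shift mm: x 0.4 y -0.2 z 1.0 F [-4.1  0.1  6. ] grip 45.7
gold px [258. 231.] ctr 578.3 -115.4 size 20 x 10 ang 78.5
gold px [259. 275.] ctr 573.9 -137.9 size 20 x 8 ang 78.5
pad px [ 88. 118.] ctr 437.2 -44.5 size 214 x 138 ang 88.4
```

```bash
python3 -m inch '[[0,0,-0.0002,-8],[0,0,-0.0002,-8],[0,0,-0.0003,-8],[0,0,-0.0002,-8],[0,0,-0.0002,-8],[0,0,-0.0003,-8],[0,0,-0.0002,-8],[0,0,-0.0002,-8],[0,0,-0.0003,-8],[0,0,-0.0002,-8],[0,0,-0.0002,-8],[0,0,-0.0003,-8]]'
python3 go.py .5752 -.1269 .155 262.8
python3 -m inch '[[0,0,-0.0002,-8],[0,0,-0.0002,-8],[0,0,-0.0003,-8],[0,0,-0.0002,-8],[0,0,-0.0002,-8],[0,0,-0.0003,-8],[0,0,-0.0002,-8],[0,0,-0.0002,-8]]'
python3 go.py .5752 -.1269 .155 262.8
```

```text
t: 15.3
eef_pos: [0.5743, -0.1274, 0.1586]
tool_rot: [-0.001, 0.045, 0.999, -0.001]
contact_force: [-7.3, 0.6, 7.0]
gripper_width: 0.084
grasp_force: 44.8
t15.3 yaw 174.9 turn(tool z) -87.9  q7 1.11 then shift mm: x -0.6 y -0.8 z 3.6 F [-7.3  0.6  7. ] grip 44.8
t: 16.1
eef_pos: [0.5747, -0.1283, 0.1604]
tool_rot: [-0.001, -0.491, 0.871, -0.001]
contact_force: [-6.0, -1.9, 7.2]
gripper_width: 0.086
grasp_force: 43.4
t16.1 yaw -121.2 turn(tool z) -24.0  q7 2.09 then shift mm: x -1.5 y -0.4 z 5.4 F [-6.  -1.9  7.2] grip 43.4
```

```bash
python3 -m inch '[[0,0,-0.0002,-8],[0,0,-0.0002,-8],[0,0,-0.0002,-8],[0,0,0,0]]' 0 22
python3 -m inch '[[0.0084,0.0005,0.0004,0],[0.0084,0.0005,0.0013,0],[0.0082,0.0005,0.0021,0],[0.008,0.0005,0.0029,0],[0.0076,0.0005,0.0037,0],[0.0071,0.0005,0.0044,0],[0.0066,0.0004,0.005,0],[0,0,0,0]]'
python3 - <<'E'
from h import *
im,K,W=shot("wrist","w8.png"); b=shot("top")[0]
cv2.imwrite("pics/w8b.png",np.hstack([cv2.resize(im,(400,300)),cv2.resize(b[130:235,190:330],(400,300))]))
E
python3 -c "
from h import *
T,o=pose();print(o['q'].round(2))"
```

```text
t: 16.5
eef_pos: [0.575, -0.1285, 0.1609]
tool_rot: [-0.001, -0.661, 0.751, -0.001]
contact_force: [-4.9, -2.1, 8.9]
gripper_width: 0.084
grasp_force: 43.6
t: 17.3
eef_pos: [0.5646, -0.1844, 0.1416]
tool_rot: [-0.002, -0.658, 0.753, -0.002]
contact_force: [-7.4, -6.1, 13.7]
gripper_width: 0.082
grasp_force: 41.3
[ 1.04  0.83 -1.25  1.79  0.86  1.19  2.53]
```

View pics/w8b.png

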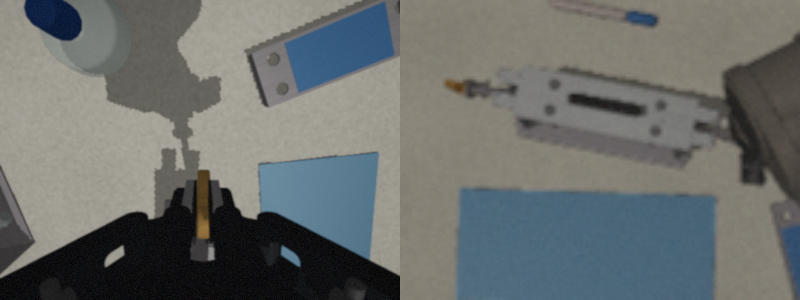

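Both bolts are out. I release this one, go over the handle and meanwhile measure the pad from the top view.

```bash
python3 -m inch '[[0,0,0,0],[0,0,0,0],[0,0,0,0],[0,0,-0.03,0],[0,0,-0.04,0],[0,0,-0.03,0],[-0.0423,-0.0026,0,0],[-0.0423,-0.0026,0,0],[-0.0423,-0.0026,0,0],[-0.0423,-0.0026,0,0]]' 0.035
python3 -m inch '[[0,0,0,8.5],[0,0,0,8.5],[0,0,0,8.5],[0,0,0,8.5],[0,0,0,8.5],[0,0,0,8.5],[0,0,0,8.5],[0,0,0,8.5],[0,0,0,8.5],[0,0,0,8.5],[0,0,0,8.5]]'
python3 -m inch '[[0,0,0,8.5],[0,0,0,8.5],[0,0,0,8.5],[0,0,0,8.5],[0,0,0,8.5],[0,0,0,8.5],[0,0,0,8.5],[0,0,0,8.5],[0,0,0,8.5],[0,0,0,8.5],[0,0,0,0]]'
cat > m3.py <<'E'
from h import *; import sys
im,K,W=load(sys.argv[1]); H,S,V=cv2.split(cv2.cvtColor(im,cv2.COLOR_BGR2HSV))
m=((H>92)&(H<125)&(S>60)).astype(np.uint8); cs,_=cv2.findContours(m,cv2.RETR_EXTERNAL,cv2.CHAIN_APPROX_NONE)
for c in cs:
    if cv2.contourArea(c)<300: continue
    P=(onplane(c[:,0],.003,K,W)[:,:2]*1000).astype(np.float32);(cx,cy),(w,h),a=cv2.minAreaRect(P)
    if w<h: a+=90; w,h=h,w
    print(c[:,0].mean(0).round(),"blue ctr %.1f %.1f size %.0f %.0f ang %.1f"%(cx,cy,w,h,a%180))
E
python3 - <<'E'
from h import *
shot("wrist","w9.png"); shot("top","t3.png")
E
python3 m3.py top0; python3 m3.py t3; python3 m2.py w9; python3 go.py .5968 -.0175 .150 78.8
```

```text
t: 18.4
eef_pos: [0.597, -0.0127, 0.2396]
tool_rot: [0.0, -0.66, 0.752, -0.0]
contact_force: [0.5, -0.0, -0.2]
gripper_width: 0.412
grasp_force: 0.0
t: 19.5
eef_pos: [0.5967, -0.0139, 0.2395]
tool_rot: [0.0, 0.098, 0.995, 0.0]
contact_force: [0.7, -0.4, 0.2]
gripper_width: 0.407
grasp_force: 0.0
t: 20.6
eef_pos: [0.5968, -0.0137, 0.2395]
tool_rot: [0.0, 0.743, 0.669, 0.0]
contact_force: [1.0, -0.3, -0.1]
gripper_width: 0.409
grasp_force: 0.0
[333. 221.] blue ctr 418.1 -272.5 size 97 50 ang 14.4
[255. 216.] blue ctr 434.9 5.7 size 317 138 ang 88.5
[ 53. 135.] blue ctr 728.0 741.6 size 213 160 ang 63.9
[369. 115.] blue ctr 802.0 -392.7 size 93 89 ang 112.8
[234. 103.] blue ctr 841.8 81.8 size 122 94 ang 78.4
[70. 95.] blue ctr 872.9 680.1 size 104 72 ang 101.3
[333. 221.] blue ctr 418.0 -271.8 size 97 50 ang 13.6
[236. 217.] blue ctr 436.7 61.8 size 205 137 ang 88.3
[ 53. 135.] blue ctr 728.0 741.5 size 213 160 ang 63.9
[368. 115.] blue ctr 802.8 -392.7 size 93 91 ang 112.8
[234. 103.] blue ctr 841.8 81.7 size 122 94 ang 78.5
[70. 95.] blue ctr 873.2 680.2 size 103 71 ang 101.3
handle px [261. 194.] ctr 599.6 -6.7 size 61 x 11 ang 78.4
pad px [115. 163.] ctr 438.6 4.5 size 319 x 137 ang 88.5
t20.7 yaw 84.3 turn(tool z) 5.5  q7 -0.42 then shift mm: x -3.5 y 0.7 z 89.5 F [ 0.5  1.1 -0.9] grip 0.0
```

```bash
python3 -m inch '[[0,0,0,5.5],[-0.0035,0.0007,0.04,0],[0,0,0.035,0],[0,0,0.0145,0],[0,0,0,0],[0,0,0,0]]' 0.035
python3 -m inch '[[0,0,0,0],[0,0,0,0],[0,0,0,0],[0,0,0,0],[0,0,0,0],[0,0,0,0]]' 0 60
python3 go.py .5968 -.0175 .150 78.8
```

```text
t: 21.3
eef_pos: [0.5976, -0.0175, 0.151]
tool_rot: [0.0, 0.774, 0.634, 0.001]
contact_force: [-0.5, 0.5, 0.3]
gripper_width: 0.409
grasp_force: 0.0
t: 21.9
eef_pos: [0.5979, -0.0177, 0.1519]
tool_rot: [0.001, 0.774, 0.633, 0.001]
contact_force: [-0.6, 0.0, 7.3]
gripper_width: 0.12
grasp_force: 61.4
t21.9 yaw 78.6 turn(tool z) -0.2  q7 -0.56 then shift mm: x -0.0 y -1.1 z 1.9 F [-0.6  0.   7.3] grip 61.4
```

```bash
python3 -m inch '[[0,0,-0.005,0],[0,0,-0.015,0],[0,0,-0.02,0],[0,0,-0.025,0],[0,0,-0.025,0],[0,0,0,-5],[0,0,0,-4.9],[0,0,0,0]]'
python3 -m inch '[[0.003,-0.026,0,0],[0.003,-0.026,0,0],[0.003,-0.026,0,0],[0.003,-0.026,0,0],[0.003,-0.0265,0,0],[0.0036,-0.028,0,0],[0,0,0,0],[0,0,0,0]]'
python3 go.py .440 .005 .044 88.5
```

```text
t: 22.7
eef_pos: [0.5967, -0.0181, 0.2408]
tool_rot: [0.0, 0.716, 0.698, 0.0]
contact_force: [0.2, -0.5, -3.6]
gripper_width: 0.127
grasp_force: 60.1
t: 23.5
eef_pos: [0.4388, 0.0048, 0.2405]
tool_rot: [0.001, 0.717, 0.697, 0.0]
contact_force: [0.4, 0.2, -2.2]
gripper_width: 0.121
grasp_force: 60.2
t23.5 yaw 88.4 turn(tool z) -0.1  q7 -0.30 then shift mm: x 0.2 y 1.2 z 196.5 F [ 0.4  0.2 -2.2] grip 60.2
```

```bash
python3 -m inch '[[0,0.001,0.035,0],[0,0,0.04,0],[0,0,0.04,0],[0,0,0.035,0],[0,0,0.02,0],[0,0,0.012,0],[0,0,0.007,0],[0,0,0.004,0],[0,0,0,0],[0,0,0,0]]'
python3 go.py .440 .005 .0419 88.5
```

```text
t: 24.5
eef_pos: [0.4407, 0.0049, 0.0477]
tool_rot: [0.001, 0.717, 0.697, 0.001]
contact_force: [0.2, -0.4, -4.2]
gripper_width: 0.118
grasp_force: 60.1
t24.5 yaw 88.4 turn(tool z) -0.1  q7 -0.63 then shift mm: x 0.1 y -0.7 z 5.8 F [ 0.2 -0.4 -4.2] grip 60.1
```

```bash
python3 -m inch '[[0,0,0.002,0],[0,0,0.002,0],[0,0,0.001,0],[0,0,0.001,0],[0,0,0.0005,0],[0,0,0,0],[0,0,0,0]]'

```

```text
t: 25.2
eef_pos: [0.4399, 0.0047, 0.0417]
tool_rot: [0.001, 0.717, 0.697, -0.0]
contact_force: [-6.3, -1.1, 20.9]
gripper_width: 0.122
grasp_force: 63.4
```

```bash
python3 -m inch '[[0,0,0,0],[0,0,0,0],[0,0,0,0],[0,0,-0.03,0],[0,0,-0.05,0],[0,0,-0.05,0],[0,0,-0.05,0],[0,0,-0.05,0],[-0.004,0.039,0,0],[-0.004,0.039,0,0],[-0.005,0.039,0,0],[-0.005,0.04,0,0]]' 0.05
python3 -m inch '[[0,0,0,5],[0,0,0,4.7],[0,0,-0.02,0],[0,0,0,0],[0,0,0,0]]' 0.084
python3 - <<'E'
from h import *
im,K,W=shot("wrist","w10.png"); b,K2,W2=shot("top","t4.png")
cv2.imwrite("pics/w10b.png",np.hstack([cv2.resize(im,(512,384)),cv2.resize(b[130:300,190:320],(288,384))]))
# predicted post tips
c=np.array([597.4,-17.3])/1000; a=np.radians(78.8); R2=np.array([[np.cos(a),-np.sin(a)],[np.sin(a),np.cos(a)]])
P=[list(c+R2@np.array([sx*.062,sy*.015]))+[.131] for sx in(1,-1) for sy in(1,-1)]
print(np.round(P,4).tolist()); print(proj(P,K,W).round(1).tolist(),proj(P,K2,W2).round(1).tolist())
E
```

```text
t: 26.4
eef_pos: [0.5977, -0.018, 0.2704]
tool_rot: [0.0, 0.717, 0.697, -0.0]
contact_force: [1.1, 0.5, -0.8]
gripper_width: 0.585
grasp_force: 0.0
t: 26.9
eef_pos: [0.5964, -0.0173, 0.2903]
tool_rot: [0.0, 0.773, 0.635, 0.0]
contact_force: [-1.0, -0.9, 0.4]
gripper_width: 0.986
grasp_force: 0.0
[[0.5947, 0.0464, 0.131], [0.6242, 0.0406, 0.131], [0.5706, -0.0752, 0.131], [0.6001, -0.081, 0.131]]
[[242.3, 115.6], [275.3, 115.6], [244.2, 241.8], [273.7, 241.7]] [[241.4, 167.0], [243.3, 158.1], [278.7, 174.4], [280.4, 165.4]]
```

View pics/w10b.png

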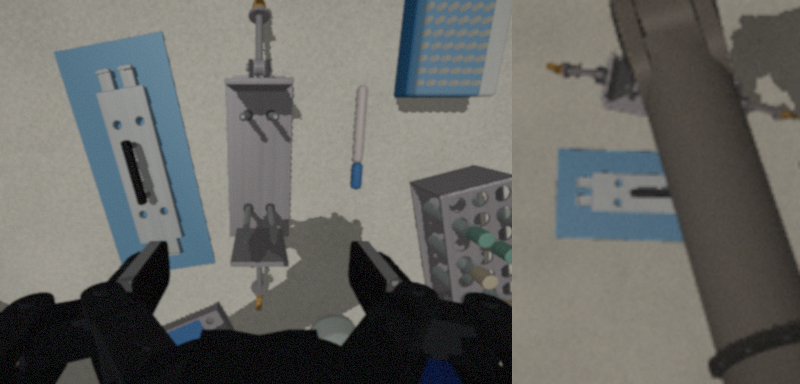

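The plate lies squarely on the pad. I'll enlarge the posts to check the predicted tips.

```bash
python3 - <<'E'
from h import *
im,K,W=load("w10"); c=im[95:265,215:305].copy(); c=cv2.resize(c,None,fx=5,fy=5,interpolation=cv2.INTER_CUBIC)
c=cv2.convertScaleAbs(c,alpha=1.8)
for u,v in [[242.3, 115.6], [275.3, 115.6], [244.2, 241.8], [273.7, 241.7]]: cv2.circle(c,(int((u-215+.5)*5),int((v-95+.5)*5)),3,(0,0,255),-1)
c=np.hstack([c[:220],c[-220:]]); cv2.imwrite("pics/c10.png",c[:, :800] if c.shape[1]>800 else c)
E
```

```text
(no output)
```

View pics/c10.png

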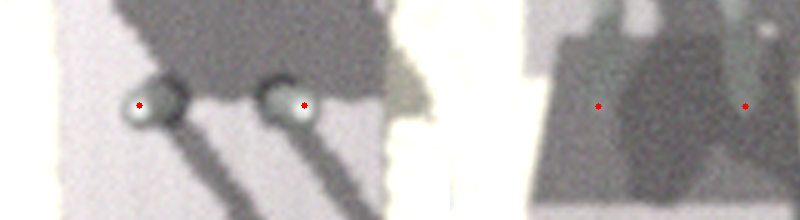

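Predicted tips match the real posts within about 1 px (0.5 mm). Next, the blind plate.

```bash
python3 -m inch '[[-0.0406,-0.0177,0,0],[-0.0406,-0.0177,0,0],[-0.0406,-0.0177,0,0],[-0.0406,-0.0177,0,0],[-0.0406,-0.0177,0,0],[-0.0406,-0.0177,0,0],[-0.0406,-0.0177,0,0],[0,0,0,8.2],[0,0,0,8.2],[0,0,0,8.2],[0,0,0,8.2],[0,0,0,8.2]]'
python3 -m inch '[[0,0,0,8.2],[0,0,0,8.2],[0,0,0,7.6],[0,0,0.04,0],[0,0,0.02,0],[0,0,0,0],[0,0,0,0]]'
cat > m4.py <<'E'
# plate corners from wrist view: sheet-metal box = bench-different region around the TCP; post holes
from h import *; import sys
im,K,W=load(sys.argv[1]); z=float(sys.argv[2]); guess=np.array([float(sys.argv[3]),float(sys.argv[4])])
H,S,V=cv2.split(cv2.cvtColor(im,cv2.COLOR_BGR2HSV))
g=proj([[guess[0],guess[1],z]],K,W)[0]; print("guess px",g.round())
m=((H>105)&(H<120)&(S>110)).astype(np.uint8)
N,L,st,ce=cv2.connectedComponentsWithStats(m)
for i in range(1,N):
    if st[i,4]<500: continue
    ys,xs=np.where(L==i);P=(onplane(np.c_[xs,ys],z,K,W)[:,:2]*1000).astype(np.float32);(cx,cy),(w,h),a=cv2.minAreaRect(P)
    if w<h:a+=90;w,h=h,w
    print("blue",ce[i].round(),"ctr %.1f %.1f size %.0f x %.0f ang %.1f"%(cx,cy,w,h,a%180))
E
python3 - <<'E'
from h import *
im,K,W=shot("wrist","w11.png"); cv2.imwrite("pics/w11b.png",im)
E
python3 m4.py w11 .022 .4195 -.271; python3 go.py .4195 -.271 .2 13.7
```

```text
t: 28.2
eef_pos: [0.4189, -0.2719, 0.2897]
tool_rot: [-0.0, 0.947, 0.321, -0.0]
contact_force: [-0.3, -0.9, -0.6]
gripper_width: 0.984
grasp_force: 0.0
t: 28.9
eef_pos: [0.4193, -0.2718, 0.2305]
tool_rot: [-0.0, 0.993, 0.12, -0.0]
contact_force: [0.6, -0.4, -0.1]
gripper_width: 0.983
grasp_force: 0.0
guess px [258. 173.]
t28.9 yaw 13.8 turn(tool z) 0.1  q7 -0.99 then shift mm: x -0.1 y -1.2 z 31.2 F [0.9 0.4 0.8] grip 0.0
```

View pics/w11b.png

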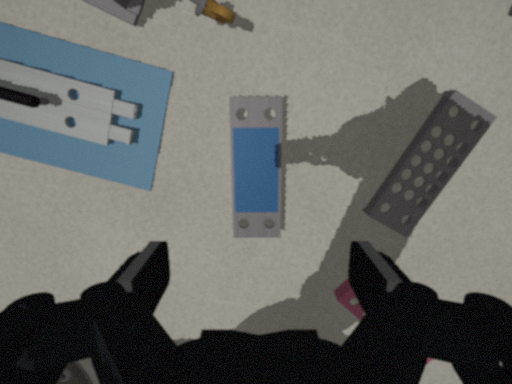

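The blind plate (257,167) has the blue sheet and no tube holes, so it's the right one; the drilled tier is at (430,165), the pink one at (345,300).

```bash
python3 - <<'E'
from h import *
im,K,W=load("w11"); h=cv2.cvtColor(im,cv2.COLOR_BGR2HSV); print(h[170,225:290:6].tolist(),h[100,120].tolist())
H,S,V=cv2.split(h)
def box(m,n,z,sel):
    N,L,st,ce=cv2.connectedComponentsWithStats(m.astype(np.uint8))
    i=L[sel[1],sel[0]]; ys,xs=np.where(L==i);P=(onplane(np.c_[xs,ys],z,K,W)[:,:2]*1000).astype(np.float32);(cx,cy),(w,hh),a=cv2.minAreaRect(P)
    if w<hh:a+=90;w,hh=hh,w
    print(n,"ctr %.1f %.1f size %.0f x %.0f ang %.1f"%(cx,cy,w,hh,a%180))
box((S>165)&(H>95),"sheet",.022,(257,170))
# holes: circles
g=cv2.cvtColor(im,cv2.COLOR_BGR2GRAY); r=cv2.HoughCircles(cv2.GaussianBlur(g[90:240,220:295],(3,3),0),cv2.HOUGH_GRADIENT,1,15,param1=60,param2=9,minRadius=4,maxRadius=8)
if r is not None:
    uv=r[0][:,:2]+[220,90]; print(uv.round(1).tolist(), (onplane(uv,.022,K,W)[:,:2]*1000).round(1).tolist())
E
```

```text
[[25, 21, 155], [25, 12, 131], [105, 132, 135], [105, 134, 131], [105, 139, 132], [105, 141, 130], [105, 133, 130], [105, 149, 127], [105, 143, 128], [106, 25, 113], [19, 21, 97]] [95, 14, 106]
sheet ctr 359.4 -282.6 size 700 x 463 ang 103.7
[[243.5, 223.5], [269.5, 113.5], [241.5, 114.5], [268.5, 222.5]] [[357.0, -269.2], [484.7, -268.1], [476.6, -239.5], [365.2, -297.2]]
```

```bash
python3 -m inch '[[0.0018,-0.0024,0.045,0],[0,0,0.045,0],[0,0,0.045,0],[0,0,0.035,0],[0,0,0.02,0],[0,0,0.013,0],[0,0,0.006,0],[0,0,0,0],[0,0,0,0]]' 0.0854
python3 go.py .4205 -.269 .017 13.8
```

```text
t: 29.85
eef_pos: [0.4215, -0.2697, 0.0226]
tool_rot: [0.001, 0.993, 0.12, 0.001]
contact_force: [-1.0, -0.6, 0.6]
gripper_width: 0.997
grasp_force: 0.0
t29.9 yaw 13.7 turn(tool z) -0.1  q7 -1.19 then shift mm: x -0.8 y -0.9 z 5.6 F [-1.  -0.6  0.6] grip 0.0
```

```bash
python3 -m inch '[[-0.0008,-0.0009,0.004,0],[0,0,0.0015,0],[0,0,0,0],[0,0,0,0],[0,0,0,0],[0,0,0,0],[0,0,0,0],[0,0,0,0]]' 0 40
python3 go.py .4205 -.269 .017 13.8
python3 -m inch '[[0,0,-0.004,0],[0,0,-0.01,0],[0,0,-0.02,0],[0,0,0,0],[0,0,0,0]]'
cat > m5.py <<'E'
# held plate: post holes in tool frame (plate top at tool z = -(TCPz-feet) ... plane height given in world)
from h import *; import sys
im,K,W=shot("wrist",sys.argv[1]+".png"); T,o=pose(); zt=T[2,3]-float(sys.argv[2])+.022
# expected hole pixels when centred
E=[T[:3,:3]@np.array([sx*.062,sy*.015,0])+[T[0,3],T[1,3],zt] for sx in(1,-1) for sy in(1,-1)]
for e in E: e[2]=zt
uv=proj(E,K,W); print("expected px",uv.round(1).tolist())
c=cv2.convertScaleAbs(im,alpha=1.5); big=cv2.resize(c,None,fx=3,fy=3,interpolation=cv2.INTER_CUBIC)
for u,v in uv: cv2.circle(big,(int(u*3+1),int(v*3+1)),3,(0,0,255),-1)
u0,v0=np.maximum((uv.min(0)-25).astype(int),0); u1,v1=(uv.max(0)+25).astype(int)
cv2.imwrite("pics/"+sys.argv[1]+"b.png",big[v0*3:v1*3,u0*3:u1*3][:600,:800])
E
python3 m5.py w12 .017; python3 go.py .4205 -.269 .017 13.8
```

```text
t: 30.65
eef_pos: [0.4196, -0.2686, 0.0163]
tool_rot: [0.0, 0.993, 0.12, 0.0]
contact_force: [-1.7, 0.7, 5.6]
gripper_width: 0.645
grasp_force: 43.1
t30.6 yaw 13.8 turn(tool z) -0.0  q7 -1.20 then shift mm: x 0.8 y 0.6 z -0.7 F [-1.7  0.7  5.6] grip 43.1
t: 31.15
eef_pos: [0.4198, -0.2687, 0.0502]
tool_rot: [0.0, 0.993, 0.12, 0.0]
contact_force: [-0.0, 0.1, -1.7]
gripper_width: 0.645
grasp_force: 43.1
expected px [[295.2, 125.9], [218.8, 126.0], [287.6, 380.2], [227.5, 380.3]]
t31.2 yaw 13.7 turn(tool z) -0.1  q7 -1.17 then shift mm: x 1.1 y 0.8 z 32.7 F [ 0.  -0.5 -1.7] grip 43.1
```

View pics/w12b.png

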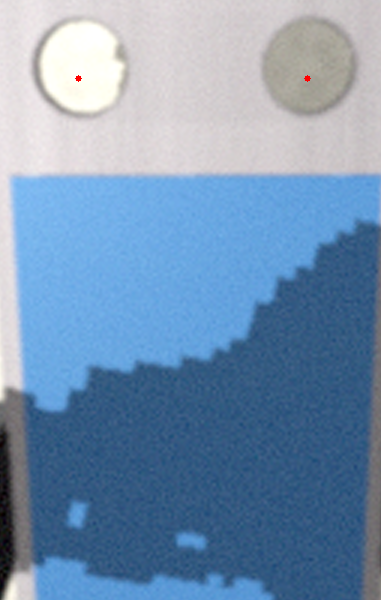

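Holes sit 1.4 mm (tool x) and 0.4 mm (tool y) from nominal in the wrist view. I'll correct for that and carry it over the posts.

```bash
python3 -m inch '[[0,0,-0.04,0],[0,0,-0.05,0],[0,0,-0.05,0],[0.033,-0.0287,0,0],[0.033,-0.0287,0,0],[0.033,-0.0287,0,0],[0.033,-0.0287,0,0],[0.033,-0.0287,0,0],[0.033,-0.0287,0,0],[0.033,-0.0287,0,0]]'
python3 -m inch '[[0,0,0,-8.1],[0,0,0,-8.1],[0,0,0,-8.1],[0,0,0,-8.1],[0,0,0,-8.1],[0,0,0,-8.1],[0,0,0,-8.1],[0,0,0,-8.4],[0,0,0,0],[0,0,0,0]]'
python3 go.py .5967 -.0186 .152 78.8
```

```text
t: 32.2
eef_pos: [0.5964, -0.0171, 0.1885]
tool_rot: [0.0, 0.993, 0.12, -0.001]
contact_force: [1.3, -0.8, -2.1]
gripper_width: 0.648
grasp_force: 44.6
t: 33.2
eef_pos: [0.5957, -0.0186, 0.189]
tool_rot: [-0.001, 0.774, 0.634, -0.0]
contact_force: [-0.2, 0.3, -2.1]
gripper_width: 0.641
grasp_force: 44.6
t33.2 yaw 78.6 turn(tool z) -0.2  q7 -0.62 then shift mm: x 0.2 y 0.9 z 37.0 F [-0.2  0.3 -2.1] grip 44.6
```

```bash
python3 -m inch '[[0.0002,0.0009,0.02,-0.2],[0,0,0.02,0],[0,0,0.011,0],[0,0,0,0],[0,0,0,0]]'
python3 m5.py w13 .0163; python3 go.py .5967 -.0186 .152 78.8
```

```text
t: 33.7
eef_pos: [0.5973, -0.0182, 0.1392]
tool_rot: [0.0, 0.772, 0.636, 0.0]
contact_force: [0.5, -0.1, -0.9]
gripper_width: 0.644
grasp_force: 44.6
expected px [[296.7, 123.0], [218.9, 123.0], [288.6, 380.9], [227.8, 381.0]]
t33.8 yaw 79.0 turn(tool z) 0.2  q7 -0.65 then shift mm: x -0.7 y -0.9 z -12.3 F [ 0.4 -0.6 -2.1] grip 44.6
```

View pics/w13b.png

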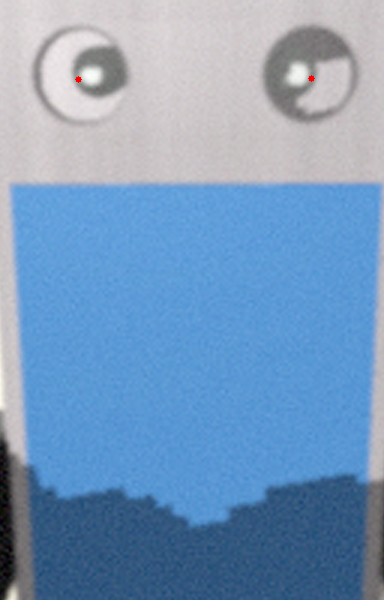

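```bash
python3 - <<'E'
from h import *
im,K,W=load("w13"); zt=.1392-.0163+.022
h=np.array([[82,75],[311,75]])/3+[193,98]-.33; t=np.array([[92,76],[296,75]])/3+[193,98]-.33
H=onplane(h,zt,K,W); P=onplane(t,.131,K,W); T=W@np.linalg.inv(np.array(bot.read_camera("wrist")["hand_eye"]))
d=(P-H)[:,:2].mean(0)*1000; a=np.radians(79); print(H.round(4).tolist(),P.round(4).tolist(),"tool shift x %.1f y %.1f"%(d[0]*np.cos(a)+d[1]*np.sin(a),d[0]*np.sin(a)-d[1]*np.cos(a)))
print(np.linalg.norm(H[0]-H[1]),np.linalg.norm(P[0]-P[1]))
E
```

```text
[[0.5952, 0.0456, 0.1449], [0.6242, 0.04, 0.1449]] [[0.5948, 0.045, 0.131], [0.6236, 0.0396, 0.131]] tool shift x -0.6 y -0.4
0.029576004268657512 0.0293624453458983
```

```bash
python3 -m inch '[[-0.0006,-0.0004,0,0],[0,0,0.006,0],[0,0,0.006,0],[0,0,0.006,0],[0,0,0.006,0],[0,0,0,0]]'
python3 go.py .5967 -.0186 .0323 78.8
```

```text
t: 34.4
eef_pos: [0.5958, -0.019, 0.1136]
tool_rot: [-0.001, 0.771, 0.636, -0.001]
contact_force: [0.0, -0.4, -2.1]
gripper_width: 0.642
grasp_force: 44.6
t34.4 yaw 79.1 turn(tool z) 0.3  q7 -0.67 then shift mm: x 0.6 y 0.8 z 81.3 F [ 0.  -0.4 -2.1] grip 44.6
```

Sheet is below the tips with no contact force. Continuing down.

```bash
python3 -m inch '[[0,0,0.012,0],[0,0,0.012,0],[0,0,0.012,0],[0,0,0.012,0],[0,0,0,0]]'
python3 -m inch '[[0,0,0.01,0],[0,0,0.01,0],[0,0,0.006,0],[0,0,0,0],[0,0,0,0]]'
python3 go.py .5967 -.0186 .0323 78.8
```

```text
t: 34.9
eef_pos: [0.5951, -0.0191, 0.0646]
tool_rot: [-0.001, 0.771, 0.636, -0.001]
contact_force: [0.8, -0.0, -2.6]
gripper_width: 0.646
grasp_force: 44.6
t: 35.4
eef_pos: [0.5967, -0.0188, 0.0409]
tool_rot: [-0.0, 0.771, 0.636, 0.0]
contact_force: [-0.4, 0.2, -2.3]
gripper_width: 0.644
grasp_force: 44.6
t35.4 yaw 79.1 turn(tool z) 0.3  q7 -0.74 then shift mm: x 0.2 y -0.0 z 8.6 F [-0.4  0.2 -2.3] grip 44.6
```

```bash
python3 -m inch '[[0,0,0.004,0],[0,0,0.003,0],[0,0,0.0015,0],[0,0,0.001,0],[0,0,0,0],[0,0,0,0]]'
python3 go.py .5967 -.0186 .0323 78.8
```

```text
t: 36.0
eef_pos: [0.5965, -0.019, 0.0324]
tool_rot: [0.0, 0.771, 0.636, -0.0]
contact_force: [-4.5, -0.0, 7.8]
gripper_width: 0.646
grasp_force: 45.7
t36.0 yaw 79.0 turn(tool z) 0.2  q7 -0.75 then shift mm: x 0.5 y 0.1 z 0.1 F [-4.5 -0.   7.8] grip 45.7
```

Blind stands on the floor. I release it, rise and go to the tier.

```bash
python3 -m inch '[[0,0,0,0],[0,0,0,0],[0,0,0,0],[0,0,0,0],[0,0,-0.02,0],[0,0,-0.04,0],[0,0,-0.05,0],[0,0,-0.05,0],[0,0,-0.05,0],[0,0,-0.04,0],[-0.045,-0.0044,0,0],[-0.045,-0.0044,0,0]]' 0.0854
python3 - <<'E'
from h import *
im,K,W=shot("wrist","w14.png"); shot("top","t5.png")
E
python3 -m inch '[[-0.045,-0.0044,0,0],[-0.045,-0.0044,0,0],[-0.045,-0.0044,0,0],[-0.045,-0.0044,0,0],[-0.045,-0.0044,0,0],[-0.045,-0.0044,0,0],[-0.045,-0.0044,0,0],[-0.045,-0.0044,0,0],[0,0,0,8.5],[0,0,0,8.5],[0,0,0,8.5],[0,0,0,8.5]]'
python3 -m inch '[[0,0,0,8.5],[0,0,0,8.5],[0,0,0,8.5],[0,0,0,8.5],[0,0,0,8.5],[0,0,0,8.5],[0,0,0,8.5],[0,0,0.03,1.7],[0,0,0,0],[0,0,0,0]]'
python3 - <<'E'
from h import *
im,K,W=shot("wrist","w15.png"); a=load("w14")[0]; b=load("t5")[0]
cv2.imwrite("pics/w15b.png",np.hstack([cv2.resize(im,(400,300)),cv2.resize(a,(400,300))]))
g=cv2.cvtColor(im,cv2.COLOR_BGR2GRAY); print(proj([[.4674,-.4529,.022]],K,W).round())
E
python3 go.py .4674 -.4529 .2 -16.2
```

```text
t: 37.2
eef_pos: [0.5716, -0.1049, 0.2834]
tool_rot: [0.001, 0.77, 0.638, 0.001]
contact_force: [-0.1, -0.6, 0.2]
gripper_width: 1.001
grasp_force: 0.0
t: 38.5
eef_pos: [0.4679, -0.4522, 0.281]
tool_rot: [-0.0, 0.925, 0.38, -0.0]
contact_force: [-0.1, 0.9, 0.3]
gripper_width: 0.999
grasp_force: 0.0
t: 39.5
eef_pos: [0.4677, -0.4519, 0.251]
tool_rot: [-0.001, 0.99, -0.14, -0.001]
contact_force: [-1.1, -0.2, -0.7]
gripper_width: 1.005
grasp_force: 0.0
[[260. 170.]]
t39.5 yaw -16.1 turn(tool z) 0.1  q7 -1.31 then shift mm: x -0.6 y 0.7 z 51.9 F [ 0.5  0.6 -0.5] grip 0.0
```

View pics/w15b.png

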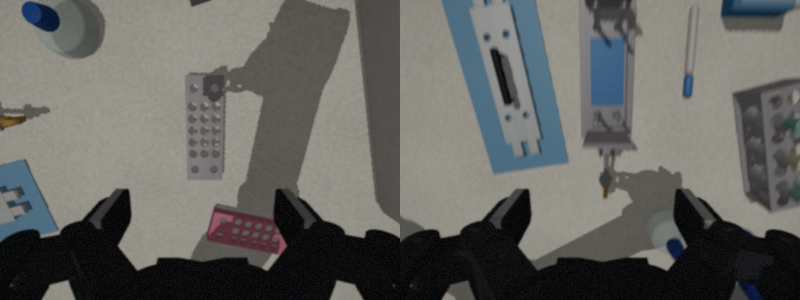

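Left: the grey tier at (206,127) of 400x300, as found; the pink one is beyond at (247,228). Right: blind is seated in the carrier and the hold-down plate is on the pad. I'll measure the tier's holes.

```bash
cat > m6.py <<'E'
from h import *; import sys
im,K,W=load(sys.argv[1]); z=.022; yaw=np.radians(float(sys.argv[2]))
g=cv2.cvtColor(im,cv2.COLOR_BGR2GRAY)[85:235,228:300]; g=cv2.resize(g,None,fx=3,fy=3,interpolation=cv2.INTER_CUBIC)
r=cv2.HoughCircles(cv2.GaussianBlur(g,(5,5),0),cv2.HOUGH_GRADIENT,1,30,param1=80,param2=14,minRadius=12,maxRadius=22)
uv=r[0][:,:2]/3+[228,85]-.33; P=onplane(uv,z,K,W)[:,:2]*1000
c=np.mean([P.min(0),P.max(0)],0); L=(P-c)@np.array([[np.cos(yaw),-np.sin(yaw)],[np.sin(yaw),np.cos(yaw)]])
i=np.argsort(L[:,0])
for k in i: print(P[k].round(1),L[k].round(1),uv[k].round(1))
E
python3 m6.py w15 -16.1
```

```text
Traceback (most recent call last):
  File "m6.py", line 5, in <module>
    uv=r[0][:,:2]/3+[228,85]-.33; P=onplane(uv,z,K,W)[:,:2]*1000
       ~^^^
TypeError: 'NoneType' object is not subscriptable
```

```bash
sed -i 's/param1=80,param2=14/param1=40,param2=9/' m6.py; python3 m6.py w15 -16.1
```

```text
[ 389.9 -469.3] [-67.7 -24.7] [289.5 225.2]
[ 406.5 -452.8] [-56.3  -4.3] [273.2 216.5]
[ 415.3 -424.1] [-55.8  25.7] [248.8 216.2]
[ 429.9 -462.6] [-31.1  -7.2] [275.8 196.8]
[ 440.  -429.4] [-30.7  27.5] [247.2 196.5]
[ 435.9 -446.3] [-29.8  10.2] [261.5 195.8]
[ 447.5 -467.4] [-12.9  -6.9] [275.8 182.2]
[ 453.  -449.9] [-12.5  11.4] [260.5 181.8]
[ 457.6 -433.8] [-12.5  28.1] [246.5 181.8]
[ 465.9 -472. ] [ 6.1 -6.3] [275.5 166.5]
[ 470.6 -455.8] [ 6.1 10.6] [261.2 166.5]
[ 475.  -440.3] [ 6.1 26.7] [247.5 166.5]
[ 482.4 -476.9] [23.3 -6.4] [275.8 151.8]
[ 487.6 -460.2] [23.7 11. ] [260.8 151.5]
[ 492.9 -443.2] [24.1 28.9] [245.5 151.2]
[ 504.4 -465.5] [41.3 10.7] [261.2 136.2]
[ 500.4 -482.2] [42.  -6.5] [276.2 135.5]
[ 510.  -448.8] [42.  28.3] [245.8 135.5]
[ 513.1 -485.3] [55.1 -5.9] [275.8 123.8]
[ 510.2 -504.5] [ 57.7 -25.2] [292.8 121.5]
[ 533.6 -457.5] [67.2 26.5] [247.2 112.8]
[ 525.9 -486.8] [67.9 -3.9] [274.2 112.2]
```

```bash
python3 -m inch '[[0.0036,0.0027,0.045,-0.3],[0,0,0.045,0],[0,0,0.045,0],[0,0,0.045,0],[0,0,0.025,0],[0,0,0.013,0],[0,0,0.008,0],[0,0,0,0],[0,0,0,0]]' 0.0854
python3 go.py .4704 -.4555 .0168 -15.8
```

```text
t: 40.45
eef_pos: [0.4717, -0.4568, 0.0271]
tool_rot: [0.001, 0.99, -0.138, 0.001]
contact_force: [0.4, -0.1, 0.9]
gripper_width: 0.998
grasp_force: 0.0
t40.5 yaw -15.9 turn(tool z) -0.1  q7 -1.39 then shift mm: x -1.6 y -0.9 z 10.3 F [ 0.4 -0.1  0.9] grip 0.0
```

```bash
python3 -m inch '[[-0.0012,-0.0009,0.006,0],[0,0,0.004,0],[0,0,0,0],[0,0,0,0],[0,0,0,0],[0,0,0,0],[0,0,0,0],[0,0,0,0]]' 0 40
python3 go.py .4704 -.4555 .0168 -15.8
python3 -m inch '[[0,0,-0.004,0],[0,0,-0.01,0],[0,0,-0.02,0],[0,0,0,0],[0,0,0,0]]'
python3 m5.py w16 .0168; python3 go.py .4704 -.4555 .0168 -15.8
```

```text
t: 41.25
eef_pos: [0.4698, -0.4548, 0.0155]
tool_rot: [0.0, 0.99, -0.138, 0.0]
contact_force: [-1.3, -0.2, 4.1]
gripper_width: 0.642
grasp_force: 43.1
t41.2 yaw -15.8 turn(tool z) -0.0  q7 -1.40 then shift mm: x 0.8 y 0.5 z -1.3 F [-1.3 -0.2  4.1] grip 43.1
t: 41.75
eef_pos: [0.4699, -0.455, 0.0498]
tool_rot: [0.0, 0.99, -0.138, 0.0]
contact_force: [0.2, 0.9, -2.7]
gripper_width: 0.647
grasp_force: 43.1
expected px [[296.4, 126.6], [220.0, 126.7], [288.5, 380.7], [228.4, 380.9]]
t41.8 yaw -15.9 turn(tool z) -0.1  q7 -1.38 then shift mm: x 1.2 y 0.6 z 32.3 F [-0.2  0.6 -3.1] grip 43.1
```

View pics/w16b.png

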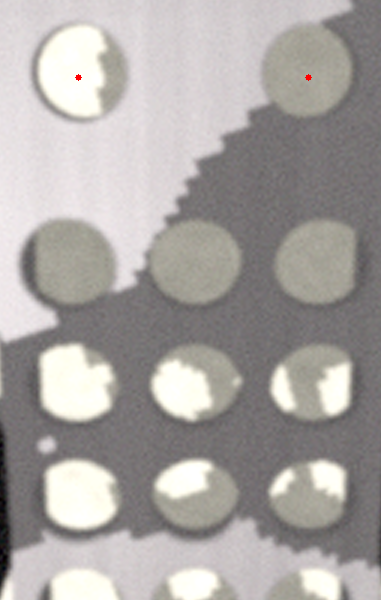

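Tier holes are offset 0.8 mm in tool x. I carry it over the posts.

```bash
python3 -m inch '[[0,0,-0.045,0],[0,0,-0.05,0],[0,0,-0.045,0],[0.0002,-0.0455,0,0],[0.0002,-0.0455,0,0],[0.0002,-0.0455,0,0],[0.0002,-0.0455,0,0],[0.0002,-0.0455,0,0],[0.0002,-0.0455,0,0],[0.0002,-0.0455,0,0],[0.0002,-0.0455,0,0],[0.0002,-0.0455,0,0]]'
python3 -m inch '[[0.0002,-0.0451,0,0],[0,0,0,-8.5],[0,0,0,-8.5],[0,0,0,-8.5],[0,0,0,-8.5],[0,0,0,-8.5],[0,0,0,-8.5],[0,0,0,-8.5],[0,0,0,-8.5],[0,0,0,-8.5],[0,0,0,-8.5],[0,0,0,-8.5]]'
python3 -m inch '[[0,0,0,-1.4],[0,0,0,0],[0,0,0,0]]'
python3 go.py .5966 -.0184 .1392 79
```

```text
t: 43.0
eef_pos: [0.5829, -0.0597, 0.1884]
tool_rot: [0.0, 0.99, -0.138, -0.001]
contact_force: [1.4, -0.3, -1.2]
gripper_width: 0.647
grasp_force: 44.6
t: 44.2
eef_pos: [0.5951, -0.0182, 0.1883]
tool_rot: [-0.001, 0.777, 0.629, -0.001]
contact_force: [-1.0, 0.2, -3.2]
gripper_width: 0.645
grasp_force: 44.6
t: 44.5
eef_pos: [0.5956, -0.0181, 0.189]
tool_rot: [-0.0, 0.772, 0.635, -0.0]
contact_force: [0.1, -0.5, -2.3]
gripper_width: 0.646
grasp_force: 44.6
t44.5 yaw 78.9 turn(tool z) -0.1  q7 -0.64 then shift mm: x -0.1 y 1.1 z 49.8 F [ 0.1 -0.5 -2.3] grip 44.6
```

```bash
python3 -m inch '[[0,0.0005,0.02,0],[0,0,0.02,0],[0,0,0.01,0],[0,0,0,0],[0,0,0,0]]'
python3 m5.py w17 .0158; python3 go.py .5966 -.0184 .1392 79
```

```text
t: 45.0
eef_pos: [0.5966, -0.0178, 0.1399]
tool_rot: [0.0, 0.771, 0.636, 0.0]
contact_force: [-0.3, -0.9, -1.8]
gripper_width: 0.643
grasp_force: 44.5
expected px [[296.7, 123.1], [218.7, 123.1], [288.6, 381.6], [227.7, 381.7]]
t45.0 yaw 79.0 turn(tool z) 0.0  q7 -0.68 then shift mm: x -0.7 y -0.2 z 1.1 F [-0.2 -0.3 -1.9] grip 44.5
```

View pics/w17b.png

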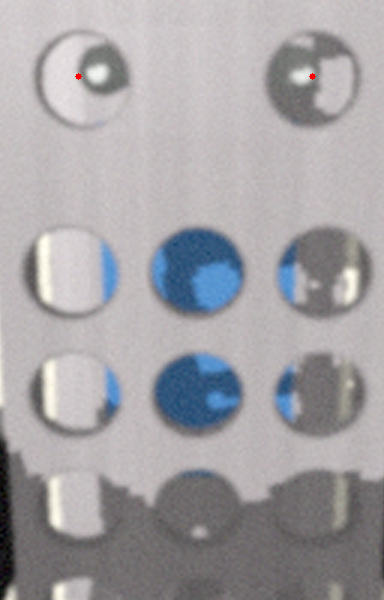

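Tips (97,73) and (300,75) stand well inside the holes (83,80) and (313,80), with less than 0.5 mm to correct. Lowering.

```bash
python3 -m inch '[[0.0002,0,0.006,0],[0,0,0.006,0],[0,0,0.006,0],[0,0,0.006,0],[0,0,0,0]]'
python3 -m inch '[[0,0,0.012,0],[0,0,0.012,0],[0,0,0.012,0],[0,0,0.01,0],[0,0,0.006,0],[0,0,0,0],[0,0,0,0]]'
python3 go.py .5966 -.0184 .0538 79
```

```text
t: 45.55
eef_pos: [0.5956, -0.0181, 0.1142]
tool_rot: [-0.001, 0.771, 0.636, -0.001]
contact_force: [0.1, 0.5, -2.0]
gripper_width: 0.643
grasp_force: 44.6
t: 46.25
eef_pos: [0.5965, -0.0177, 0.0635]
tool_rot: [-0.0, 0.771, 0.636, 0.0]
contact_force: [-0.6, 0.4, -1.8]
gripper_width: 0.647
grasp_force: 44.5
t46.2 yaw 79.1 turn(tool z) 0.1  q7 -0.76 then shift mm: x -0.6 y 0.2 z 9.7 F [-0.6  0.4 -1.8] grip 44.5
```

```bash
python3 -m inch '[[0,0,0.004,0],[0,0,0.003,0],[0,0,0.0015,0],[0,0,0.0015,0],[0,0,0.001,0],[0,0,0,0],[0,0,0,0]]'
python3 go.py .5966 -.0184 .0538 79
```

```text
t: 46.95
eef_pos: [0.5964, -0.018, 0.0535]
tool_rot: [0.0, 0.771, 0.636, -0.0]
contact_force: [-3.7, -1.6, 8.3]
gripper_width: 0.642
grasp_force: 45.8
t47.0 yaw 79.0 turn(tool z) 0.0  q7 -0.77 then shift mm: x -0.4 y 0.3 z -0.3 F [-3.7 -1.6  8.3] grip 45.8
```

Seated at the expected height. I release, retreat, and check with the fixed cameras.

```bash
python3 -m inch '[[0,0,0,0],[0,0,0,0],[0,0,0,0],[0,0,0,0],[0,0,-0.02,0],[0,0,-0.04,0],[0,0,-0.05,0],[0,0,-0.05,0],[0,0,-0.05,0],[0,0,-0.03,0]]' 0.0854
python3 -m inch '[[-0.045,-0.004,0,0],[-0.045,-0.004,0,0],[-0.045,-0.004,0,0],[-0.045,-0.004,0,0],[-0.045,-0.004,0,0],[-0.045,-0.004,0,0],[-0.045,-0.004,0,0],[-0.045,-0.004,0,0],[0,0,0,0],[0,0,0,0]]'
python3 - <<'E'
from h import *
a=shot("top","t6.png")[0]; b=shot("side","s6.png")[0]
f=lambda i:cv2.convertScaleAbs(i,alpha=1.4)
cv2.imwrite("pics/fin.png",np.vstack([f(cv2.resize(a[110:300,190:450],(800,585//2+8))),f(cv2.resize(b[130:270,150:370],(470,300)))] if 0 else [f(cv2.resize(a[125:260,190:450],(580,300))),f(cv2.resize(b[130:265,120:380],(580,300)))]))
E
```

```text
t: 47.95
eef_pos: [0.5974, -0.0172, 0.2967]
tool_rot: [0.002, 0.771, 0.637, 0.002]
contact_force: [0.5, 0.5, -0.7]
gripper_width: 1.001
grasp_force: 0.0
t: 48.95
eef_pos: [0.4958, -0.3665, 0.2919]
tool_rot: [-0.0, 0.772, 0.635, 0.0]
contact_force: [1.4, 0.0, 0.2]
gripper_width: 0.998
grasp_force: 0.0
```

View pics/fin.png

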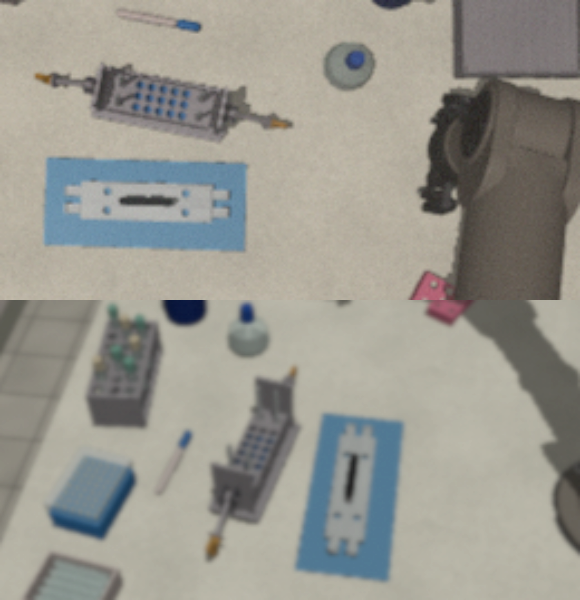

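The final views show the tier in the carrier over the blue sheet, both bolts hanging out, the hold-down plate in the middle of the pad, and the marker and lamp not moved. No other grey tier was on the bench at the start.

```bash
python3 -c "
from station import bot
print(bot.hand_in())"
```

```text
the job is handed in; nothing more can be done
None
```

Done and handed in at about 49 s: both nuts are loosened and both bolts hang out, the hold-down plate lies in the middle of the pad, and the blind plate and the one drilled tube plate on the bench are stacked fully down on the posts.

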